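# Pack the cutter drawer and close it

## Robot

A 6-joint arm with a two-finger parallel gripper is mounted at the origin on the work surface. World frame = base frame: x ahead of the robot, y to its left, z up, the work surface at z = 0. Lengths are in m, angles in rad, forces in N, time in s.
With the tool pointing down it reaches from about 0.325 to 0.85 m from the base axis. Payload 15.5 kg.
Tool frame: the origin (TCP) lies at the very end of the fingers, on their centre line; the grasp point (between the pads) lies 19 mm behind it (hold_point_z is the distance from the TCP to the grasp point, in m); z points along the fingers, y is the line along which they close (so a half turn about z gives the same grasp; the last joint's range is limited). The gripper opens to 91 mm and grips with 3 to 60 N. Pads are 32 mm wide; open, the fingers measure 118 mm over their backs; the gripper's body (76 mm by 178 mm) begins 60 mm behind the grasp point.
Start: joints at [1.224, 0.494, 1.345, -0, 1.302, -0.096], TCP at [0.155, 0.605, 0.179] pointing down, gripper open.
Joint ranges: [-2.91, 2.91], [-0.82, 2.16], [0.22, 2.67], [-1.22, 4.37], [0.12, 2.79], [-3.08, 3.08]. Speed limits (rad/s): [1.89, 1.89, 2.57, 3.01, 3.01, 3.01].

## Interface

Orientations are given as a 3x3 rotation matrix whose columns are the frame's x, y, z axes.
In Python, from plant import move_pose, movel, move_joints, gripper_open, grasp, dwell, inverse_kinematics, camera, camera_info, IKError, job_done, read_t, read_q, read_qd, read_joint_torque, read_eef_pos, read_eef_rot, read_wrist_force, read_torque, read_finger_gap, read_grip_force, hold_point_z gives the robot as it stands. Calls block until the motion is done:
- move_pose(position, orientation): joint-space move of the TCP to a pose.
- movel(position, v=0.15, rotation=None, until_force=None): straight line of the TCP; rotation=None keeps the orientation; v is the mean speed in m/s. With until_force (N) it stops when the force on the tool has changed by that much, and returns True; else False.
- move_joints(angles): joint-space move.
- gripper_open() and grasp(grasp_force=None): open the fingers fully, or close them until they stop; grasp_force is the grip in N (None keeps the last).
- dwell(seconds).
- inverse_kinematics(position, orientation): joint angles nearest the present ones, or None.
- camera(name): name is "scene" or "side" or "wrist"; returns (picture, depth): 480x640x3 uint8, red, green, blue; 480x640 float32, m along the optical axis (not along the pixel's ray), 0 where there is no reading.
- camera_info(name): a dict with "intrinsics" (3x3 intrinsics, pixels), "distortion" ([k1, k2, p1, p2, k3] as OpenCV has them; the pictures are not rectified), "position" and "attitude" of the camera in the world; the wrist camera has in their place "hand_eye" (4x4, takes a point from camera to tool coordinates, whose origin is the TCP and whose axes are the flange's). Camera axes: x right, y up, looking along -z (the intrinsics and any distortion apply to the point x, -y, -z); pixel columns grow to the right and rows downward; lengths in m; the calibration is good to about 2 mm. A picture is of the moment at which its call begins: read the wrist's pose just before it. camera_info takes no time and is no camera call.
A pose or a line that the arm cannot do raises IKError and nothing moves.
- job_done(): hands the job in; it is judged then, once.
Readings, each from a call of its own:
- read_t(): time.
- read_q(): joint angles.
- read_qd(): joint speeds.
- read_joint_torque(): joint torques, N m.
- read_eef_pos(): TCP position.
- read_eef_rot(): TCP orientation.
- read_wrist_force(): force on the tool from outside, world axes, zero at the start.
- read_torque(): the same for the moment, N m.
- read_finger_gap(): finger opening in m.
- read_grip_force(): force on a finger pad.
Only numpy, scipy, OpenCV 4.12 (cv2) and the standard library are available. Lean on these libraries where they do the work, as an engineer would, in place of code of your own. Each camera call takes 0.05 s, during which the arm holds its last target. There are 200 camera calls.

## Task

The drawer of the bench unit has been left open with an aluminium offcut standing in it: first take the offcut out and put it in the red scrap tray. Then pack every loose milling cutter, collet chuck and insert case on the bench (not those in the white rack at the back) into the drawer, each standing upright on the drawer's floor, and when all are in slide the drawer fully shut. Leave the tin and the mug where they are.

Things in the scene. Friction and masses are not known exactly. Their poses are not given: they have to be found in the camera images.
- drawer (a joint): how far the drawer of the bench-top drawer unit is out, m: 0 = fully shut, 0.197 = the stop; 3 to 4 N moves it. The unit: grey steel shell, 280 mm deep, 307 mm wide, 104 mm high, fixed, blue drawer front facing the robot; the drawer slides out along -x of drawer_front. A display box at the rear of its top reaches 53 mm higher, 175 mm or more behind the shut front
- drawer_front (a point): middle of the front edge of the drawer's inner floor, at the front's inner face, 22 mm above the bench; x towards the unit's back, y across, z up; moves with the drawer. Inside: x 0 to 235 mm, y -132.5 to 132.5; 6 mm side and back walls rise 60 mm above the floor, the 15 mm front 69.5; the shell's mouth leaves 70 mm, its top is at 82. Out by j, the floor is open from above for x = 0 to j - 0.006 m
- drawer_handle (a point): middle of the drawer's handle, a level steel bar 11 mm thick and 120 mm long along the drawer's y, 35 mm in front of the blue front, 66 mm above the bench; same axes as drawer_front
- scrap_tray: red open scrap tray 150 x 150 mm, 60 mm high, walls 4 mm, floor 5 mm or less, fixed to the bench. Origin: centre of its underside, z up
- offcut: aluminium bar offcut, 45 x 45 mm and 110 mm long, standing on end in the drawer at the start (too tall for the drawer to shut). Origin: centre of its lower end, z along its length, x and y across its flats. About 0.5 kg
- offcut_mid (a point): centre of the offcut (55 mm above its lower end)
- case_blue: insert case: a flat blue plastic box 110 x 54 mm and 34 mm high, with a black carrying handle on top: a level bar 80 mm long (along the case's x), 14 mm wide and 14 mm high whose top is 62 mm above the underside. Origin: centre of the underside, x along the length, z up. About 0.3 kg. May be absent
- case_yellow: insert case: a flat yellow plastic box 110 x 54 mm and 34 mm high, with a black carrying handle on top: a level bar 80 mm long (along the case's x), 14 mm wide and 14 mm high whose top is 62 mm above the underside. Origin: centre of the underside, x along the length, z up. About 0.3 kg. May be absent
- mill_1: face-mill cutter standing on the bench: a dark steel disc 62 mm in diameter and 34 mm high with small brass-coloured inserts at its upper rim, and on it a bright round hub 28 mm in diameter up to 62 mm. Origin: centre of the underside, z up. About 0.45 kg. May be absent
- mill_2: face-mill cutter standing on the bench: a dark steel disc 62 mm in diameter and 34 mm high with small brass-coloured inserts at its upper rim, and on it a bright round hub 28 mm in diameter up to 62 mm. Origin: centre of the underside, z up. About 0.45 kg. May be absent
- chuck_1: collet chuck standing on its flange: bright steel flange 54 mm in diameter and 22 mm high, dark shoulder 42 mm in diameter up to 36 mm, bright round neck 26 mm in diameter up to 62 mm. Origin: centre of the underside, z up. About 0.4 kg. May be absent
- chuck_2: collet chuck standing on its flange: bright steel flange 54 mm in diameter and 22 mm high, dark shoulder 42 mm in diameter up to 36 mm, bright round neck 26 mm in diameter up to 62 mm. Origin: centre of the underside, z up. About 0.4 kg. May be absent
- tin: bystander: small tin 34 mm high, 44 mm in diameter; leave it
- mug: bystander: white mug 90 mm high, 80 mm in diameter; leave it
Things that resemble listed ones, but are neither listed nor needed, are in the scene too. There is more than one size of the case_blue; the one meant has the size given above.

How it is judged:
On the way, in this order (a step that is already met when the one before it is completed fails the run):
1. the offcut is in the scrap tray, let go of, while the drawer is still open (x of offcut_mid in the frame of scrap_tray between -0.072 and 0.072 m and y of offcut_mid in the frame of scrap_tray between -0.072 and 0.072 m and z of offcut_mid in the frame of scrap_tray between 0 and 0.085 m and contact force between the fingers and offcut below 0.3 N and linear speed of offcut below 0.05 m/s and value of joint drawer above 0.03 m), for 0.3 s.
2. every cutter, chuck and case present stands in the still open drawer (x of case_blue in the frame of drawer_front between 0 and 0.235 m and y of case_blue in the frame of drawer_front between -0.1325 and 0.1325 m and z of case_blue in the frame of drawer_front between -0.01 and 0.012 m and angle between each of case_blue, case_yellow, mill_1, mill_2, chuck_1, chuck_2's own z axis and vertical below 0.2 rad and x of case_yellow in the frame of drawer_front between 0 and 0.235 m and y of case_yellow in the frame of drawer_front between -0.1325 and 0.1325 m and z of case_yellow in the frame of drawer_front between -0.01 and 0.012 m and x of mill_1 in the frame of drawer_front between 0 and 0.235 m and y of mill_1 in the frame of drawer_front between -0.1325 and 0.1325 m and z of mill_1 in the frame of drawer_front between -0.01 and 0.012 m and x of mill_2 in the frame of drawer_front between 0 and 0.235 m and y of mill_2 in the frame of drawer_front between -0.1325 and 0.1325 m and z of mill_2 in the frame of drawer_front between -0.01 and 0.012 m and x of chuck_1 in the frame of drawer_front between 0 and 0.235 m and y of chuck_1 in the frame of drawer_front between -0.1325 and 0.1325 m and z of chuck_1 in the frame of drawer_front between -0.01 and 0.012 m and x of chuck_2 in the frame of drawer_front between 0 and 0.235 m and y of chuck_2 in the frame of drawer_front between -0.1325 and 0.1325 m and z of chuck_2 in the frame of drawer_front between -0.01 and 0.012 m and value of joint drawer above 0.03 m), for 0.2 s.
3. the drawer is slid shut (value of joint drawer below 0.006 m), for 0.2 s.
At the end, for the whole second after the job is handed in: Drawer shut to within 6 mm; every cutter, chuck and case present is inside the drawer, within 12 mm of its floor and within 0.2 rad of upright; the offcut, in any attitude, lies in the scrap tray (its centre within 72 mm of the tray's centre line each way and below 85 mm), released and at rest (x of case_blue in the frame of drawer_front between 0 and 0.235 m and y of case_blue in the frame of drawer_front between -0.1325 and 0.1325 m and z of case_blue in the frame of drawer_front between -0.01 and 0.012 m and angle between each of case_blue, case_yellow, mill_1, mill_2, chuck_1, chuck_2's own z axis and vertical below 0.2 rad and x of case_yellow in the frame of drawer_front between 0 and 0.235 m and y of case_yellow in the frame of drawer_front between -0.1325 and 0.1325 m and z of case_yellow in the frame of drawer_front between -0.01 and 0.012 m and x of mill_1 in the frame of drawer_front between 0 and 0.235 m and y of mill_1 in the frame of drawer_front between -0.1325 and 0.1325 m and z of mill_1 in the frame of drawer_front between -0.01 and 0.012 m and x of mill_2 in the frame of drawer_front between 0 and 0.235 m and y of mill_2 in the frame of drawer_front between -0.1325 and 0.1325 m and z of mill_2 in the frame of drawer_front between -0.01 and 0.012 m and x of chuck_1 in the frame of drawer_front between 0 and 0.235 m and y of chuck_1 in the frame of drawer_front between -0.1325 and 0.1325 m and z of chuck_1 in the frame of drawer_front between -0.01 and 0.012 m and x of chuck_2 in the frame of drawer_front between 0 and 0.235 m and y of chuck_2 in the frame of drawer_front between -0.1325 and 0.1325 m and z of chuck_2 in the frame of drawer_front between -0.01 and 0.012 m and x of offcut_mid in the frame of scrap_tray between -0.072 and 0.072 m and y of offcut_mid in the frame of scrap_tray between -0.072 and 0.072 m and z of offcut_mid in the frame of scrap_tray between 0 and 0.085 m and contact force between the fingers and offcut below 0.3 N and linear speed of offcut below 0.05 m/s and value of joint drawer below 0.006 m); the robot touches nothing.
It fails at once if the tin or the mug is moved more than 5 cm or tipped over (distance of any of tin, mug from where it was at the start of the episode above 0.05 m or angle between any of tin, mug's own z axis and vertical above 0.6 rad).
Of case_blue, case_yellow, mill_1, mill_2, chuck_1, chuck_2 only 4 to 6 are there at a start; the rules pass over those that are not, and their reading is None.
At some moment in a run one of case_blue, case_yellow, mill_1, mill_2, chuck_1, chuck_2 may be knocked a few centimetres aside while the robot is not near it.
It also fails if it takes over 210 s, if anything falls off the work surface, if the arm or the gripper's body presses on something with over 40 N, if the wrist force passes 120 N, or if a joint passes its speed limit or range.

## Working session

There is one attempt and no reset: what is moved stays moved. The work goes in short steps, each a Python script; the robot and the scene stay as the last script left them, time stands still between calls to the robot, and variables do not carry over. Pictures are saved under pics/ and viewed, at most 14 in all, crops included, and the job is handed in when it is done.

```bash
ls; mkdir -p pics
cat > h.py <<'E'
import numpy as np, cv2
from plant import *
def cloud(name, pic=None):
    """picture, world points (480x640x3), valid mask"""
    ci=camera_info(name)
    if 'hand_eye' in ci:
        p,R=np.array(read_eef_pos()),np.array(read_eef_rot()); T=np.eye(4); T[:3,:3]=R; T[:3,3]=p
        T=T@np.array(ci['hand_eye'])
    else:
        T=np.eye(4); T[:3,:3]=ci['attitude']; T[:3,3]=ci['position']
    im,d=camera(name)
    u,v=np.meshgrid(np.arange(640),np.arange(480))
    n=cv2.undistortPoints(np.stack([u,v],-1).reshape(-1,1,2).astype(np.float64),np.array(ci['intrinsics'],float),np.array(ci['distortion'],float)).reshape(480,640,2)
    P=np.stack([n[...,0]*d,-n[...,1]*d,-d],-1)@T[:3,:3].T+T[:3,3]
    return im,P,d>0
def save(im,fn): cv2.imwrite('pics/'+fn,im[...,::-1])
E
python3 - <<'E'
from h import *
for n in('scene','side','wrist'):
    im,P,m=cloud(n); save(im,n+'0.png'); np.savez('/tmp/'+n+'0.npz',im=im,P=P,m=m)
    ci=camera_info(n); print(n,{k:np.round(v,3).tolist() for k,v in ci.items()})
print(read_t())
E
```

```text
pics
scene {'intrinsics': [[466.364, 0.0, 322.084], [0.0, 466.364, 228.616], [0.0, 0.0, 1.0]], 'distortion': [-0.08, 0.0, 0.0, 0.0, 0.0], 'position': [1.119, 0.395, 1.214], 'attitude': [[-0.552, -0.693, 0.465], [0.834, -0.455, 0.312], [-0.005, 0.56, 0.828]]}
side {'intrinsics': [[481.686, 0.0, 314.721], [0.0, 481.686, 240.728], [0.0, 0.0, 1.0]], 'distortion': [-0.12, 0.0, 0.0, 0.0, 0.0], 'position': [0.423, 0.809, 0.896], 'attitude': [[-0.997, 0.062, -0.05], [-0.079, -0.687, 0.722], [0.01, 0.724, 0.69]]}
wrist {'intrinsics': [[404.606, 0.0, 310.382], [0.0, 404.606, 240.643], [0.0, 0.0, 1.0]], 'distortion': [-0.025, 0.0, 0.0, 0.0, 0.0], 'hand_eye': [[0.0, 0.966, 0.258, 0.073], [1.0, 0.0, -0.001, -0.002], [-0.001, 0.258, -0.966, -0.206], [0.0, 0.0, 0.0, 1.0]]}
0.15
```

View pics/scene0.png

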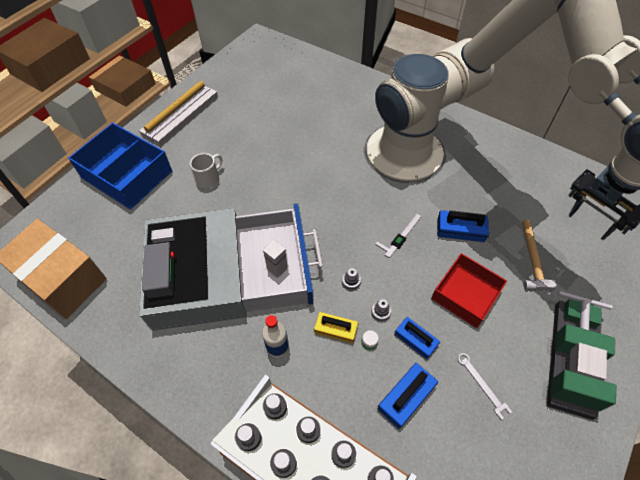

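View pics/side0.png

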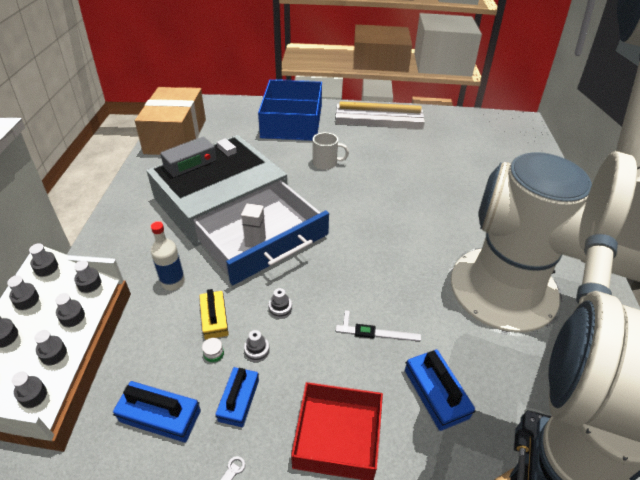

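The scene view shows the open drawer at (270,255) with the offcut at (275,257), and the chucks at (352,277) and (382,308). The yellow case is at (336,326), the tin at (370,340), the tray at (469,290) and the mug at (206,170). No loose mills are visible. There are three blue candidates, at (463,225), (417,337) and (409,395), so I'll measure each of them.

```bash
cat > m.py <<'E'
from h import *
from scipy import ndimage
def blobs(src):
    im,P,m=src['im'],src['P'],src['m']
    hsv=cv2.cvtColor(im,cv2.COLOR_RGB2HSV); H,S,V=[hsv[...,i].astype(int) for i in range(3)]
    x,y,z=[P[...,i] for i in range(3)]
    ws=m&(np.hypot(x,y)<1.1)&(np.hypot(x,y)>.25)&(x>0)
    out={}
    for k,c in dict(blue=(abs(H-110)<12)&(S>140)&(z>.02),yellow=(abs(H-26)<8)&(S>150)&(z>.02),red=((H<8)|(H>172))&(S>150)&(z>.01)).items():
        L,n=ndimage.label(c&ws)
        for i in range(1,n+1):
            q=L==i
            if q.sum()<120: continue
            Q=P[q]; h=np.percentile(Q[:,2],95); T=Q if k=='red' else Q[abs(Q[:,2]-.034)<.006]
            if len(T)<30: T=Q
            r=cv2.minAreaRect((T[:,:2]*1000).astype(np.float32))
            v,u=np.argwhere(q).mean(0)
            print(k,'px',int(u),int(v),'n',q.sum(),'ztop',round(h,3),'centre',np.round(r[0],1),'size',np.round(r[1],1),'ang',round(r[2],1))
E
python3 - <<'E'
from m import *
for n in('scene','side'):
    s=np.load(f'/tmp/{n}0.npz'); print(n); blobs(s)
    P,m=s['P'],s['m']; print('bench z',np.round(np.median(P[...,2][m&(abs(P[...,2])<.02)]),4))
    # generic objects above bench
    z=P[...,2]; r=np.hypot(P[...,0],P[...,1])
    L,k=ndimage.label(m&(z>.012)&(z<.2)&(r>.3)&(r<1.1)&(P[...,0]>0))
    for i in range(1,k+1):
        q=L==i
        if q.sum()<60: continue
        v,u=np.argwhere(q).mean(0);Q=P[q]; print(int(u),int(v),q.sum(),np.round(Q.min(0),3),np.round(Q.max(0),3))
E
```

```text
scene
blue px 124 163 n 3433 ztop 0.1 centre [ 622.7 -758.3] size [201.8 270.2] ang 0.4
blue px 303 255 n 422 ztop 0.096 centre [567.5 -43.3] size [300.9  13.1] ang 42.6
blue px 462 226 n 889 ztop 0.052 centre [237.1 308.1] size [ 55.2 157.8] ang 3.2
blue px 416 337 n 665 ztop 0.06 centre [603.9 351.3] size [107.8  55.1] ang 81.6
blue px 277 348 n 149 ztop 0.083 centre [842.5  67.3] size [16.4 53.3] ang 45.5
blue px 406 395 n 1507 ztop 0.051 centre [769.9 401.3] size [ 70.5 122.5] ang 81.5
yellow px 174 105 n 404 ztop 0.062 centre [ 305.8 -812.2] size [ 33.9 303.8] ang 89.5
yellow px 335 327 n 659 ztop 0.049 centre [698.5 154.3] size [ 57.2 108.5] ang 17.0
red px 468 288 n 1261 ztop 0.062 centre [401.4 410.5] size [148.  154.5] ang 85.4
bench z 0.0009
178 112 1834 [ 0.14  -0.85   0.012] [ 0.464 -0.745  0.066]
125 163 3759 [ 0.519 -0.896  0.012] [ 0.724 -0.623  0.108]
205 169 774 [ 0.413 -0.542  0.013] [ 0.528 -0.457  0.095]
222 265 17219 [ 0.449 -0.476  0.012] [0.985 0.064 0.165]
462 224 1297 [0.137 0.223 0.012] [0.268 0.389 0.093]
535 261 801 [0.065 0.46  0.012] [0.297 0.625 0.034]

[... 1368 characters left out ...]
0.74   0.064]
233 201 16208 [ 0.454 -0.569  0.012] [0.986 0.064 0.163]
165 258 1418 [0.796 0.033 0.012] [0.857 0.085 0.194]
60 339 15750 [0.918 0.097 0.012] [1.094 0.502 0.2  ]
279 302 479 [0.524 0.096 0.012] [0.578 0.141 0.067]
212 313 1088 [0.657 0.093 0.012] [0.74  0.214 0.066]
365 329 118 [0.33  0.147 0.012] [0.375 0.178 0.017]
255 345 540 [0.558 0.215 0.012] [0.613 0.26  0.068]
212 348 378 [0.656 0.227 0.012] [0.697 0.273 0.039]
439 388 3017 [0.139 0.226 0.012] [0.27  0.388 0.089]
237 395 1600 [0.57  0.296 0.012] [0.639 0.41  0.066]
156 410 3258 [0.673 0.356 0.012] [0.835 0.452 0.089]
337 429 2606 [0.322 0.331 0.012] [0.483 0.492 0.066]
504 475 89 [0.076 0.461 0.018] [0.116 0.486 0.028]
```

Run:
```python
import cv2
a=cv2.imread('pics/scene0.png')[195:435,310:510]; cv2.imwrite('pics/crop_blue.png',cv2.resize(a,None,fx=2.5,fy=2.5,interpolation=cv2.INTER_CUBIC))
```

```text
(no output)
```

View pics/crop_blue.png

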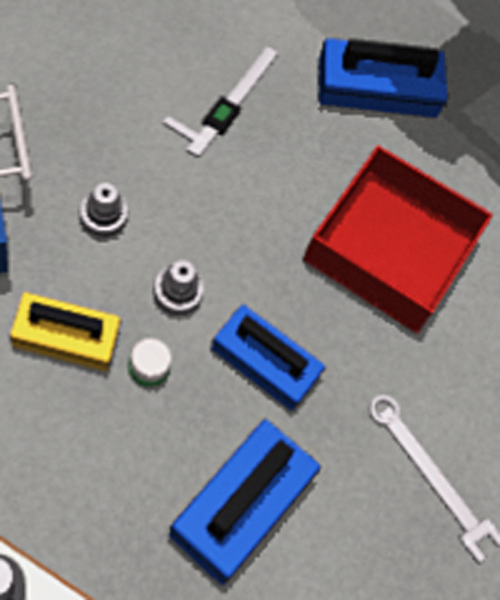

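The three blue cases:
- (417,337): 108 x 55 mm, handle top about 62 mm. This fits case_blue.
- (463,225): 158 mm long, handle top about 90 mm. Too big.
- (409,395): 157 mm long, handle top about 90 mm. Too big.

The crop confirms that the small one beside the tin is meant. Next I'll fit the drawer and offcut, and refine the object poses.

```bash
cat >> h.py <<'E'
def rect(X):
    (c,s,a)=cv2.minAreaRect((X[:,:2]*1000).astype(np.float32)); 
    if s[0]<s[1]: s=s[::-1]; a+=90
    return np.array(c)/1000,np.array(s)/1000,np.radians(a)   # angle of the long side
def locate(S):
    """loose things, from a list of (im,P,m): name -> (x,y,yaw,ztop,size)"""
    im=np.concatenate([s[0].reshape(-1,3) for s in S]); P=np.concatenate([s[1].reshape(-1,3) for s in S]); m=np.concatenate([s[2].ravel() for s in S])
    hsv=cv2.cvtColor(im[None],cv2.COLOR_RGB2HSV)[0].astype(int)
    ws=m&(P[:,0]>.48)&(P[:,0]<.82)&(P[:,1]>.03)&(P[:,1]<.5)&(P[:,2]>.012)&(P[:,2]<.1)
    P,hsv=P[ws],hsv[ws]; G=(np.round(P[:,:2]/.003)).astype(int); G-=G.min(0)
    g=np.zeros(G.max(0)+3,np.uint8); g[G[:,0],G[:,1]]=1
    n,L=cv2.connectedComponents(cv2.morphologyEx(g,cv2.MORPH_CLOSE,np.ones((3,3)))); lab=L[G[:,0],G[:,1]]
    out=[]
    for i in range(1,n):
        q=lab==i
        if q.sum()<80: continue
        Q=P[q]; h=np.median(np.sort(Q[:,2])[-30:]); H,Sa,_=np.median(hsv[q&(hsv[:,1]>140)],0) if (q&(hsv[:,1]>140)).sum()>150 else (0,0,0)
        c,s,a=rect(Q); 
        if s[0]<.07 :
            t=Q[Q[:,2]>h-.006]; c=(t[:,:2].min(0)+t[:,:2].max(0))/2; k='chuck' if h>.05 else 'tin'
        else:
            k='big' if s[0]>.135 else 'blue' if Sa and abs(H-110)<15 else 'yellow' if Sa else '?'
            t=Q[Q[:,2]>h-.007]; hb=rect(t); print(k,'handle',np.round(np.r_[hb[0],hb[1],hb[2]],3))
            bt=Q[(Q[:,2]>.028)&(Q[:,2]<.04)]; c,s,a=rect(bt)
        out.append((k,c[0],c[1],a,h,s))
    return out
E
python3 - <<'E'
from h import *
S=[]
for n in('scene','side'):
    s=np.load(f'/tmp/{n}0.npz'); S.append((s['im'],s['P'],s['m']))
for S1 in (S[:1],S[1:],S):
    for o in locate(S1): print(o[0],np.round([*o[1:5],*o[5]],3))
    im=np.concatenate([s[0].reshape(-1,3) for s in S1]); P=np.concatenate([s[1].reshape(-1,3) for s in S1]); m=np.concatenate([s[2].ravel() for s in S1])
    hsv=cv2.cvtColor(im[None],cv2.COLOR_RGB2HSV)[0].astype(int)
    bl=m&(abs(hsv[:,0]-110)<14)&(hsv[:,1]>140)&(P[:,0]>.42)&(P[:,0]<.72)&(P[:,1]<.09)&(P[:,1]>-.2)
    f=P[bl]; t=f[(f[:,2]>.03)]; r=rect(t); print('front',np.round(np.r_[r[0],r[1],np.degrees(r[2])],4), 'ztop',np.percentile(f[:,2],98))
    ax=r[2]%np.pi; e=np.array([np.sin(ax),-np.cos(ax)]); yv=np.array([np.cos(ax),np.sin(ax)])
    d=P[:,:2]-r[0]; u=d@e; w=d@yv; 
    hd=m&(u<-.012)&(u>-.06)&(abs(w)<.07)&(P[:,2]>.06)&(P[:,2]<.08); print('handle',np.round([np.median(u[hd]),w[hd].min(),w[hd].max()],4),hd.sum())
    o=m&(u>.02)&(u<.19)&(abs(w)<.12)&(P[:,2]>.1); q=P[o]; print('offcut top z',np.median(q[q[:,2]>.125,2]),q.shape)
    tt=rect(q[q[:,2]>.127]); print('offcut',np.round(np.r_[tt[0],tt[1],np.degrees(tt[2])],4),'uw',(tt[0]-r[0])@e,(tt[0]-r[0])@yv)
    fl=m&(u>.02)&(u<.17)&(abs(w)<.12)&(P[:,2]<.04)&(P[:,2]>.01); print('floor z',np.median(P[fl,2]))
    sh=m&(u>.05)&(u<.3)&(abs(w)<.145)&(abs(P[:,2]-.104)<.004); print('shell front u',np.percentile(u[sh],1), 'side w', w[m&(u>.05)&(u<.15)&(abs(P[:,2]-.08)<.006)&(abs(w)<.16)][[0]])
    b=m&(u>.25)&(u<.5)&(abs(w)<.17)&(abs(P[:,2]-.104)<.004); rr=rect(P[b]); print('shell rect',np.round(np.r_[rr[0],rr[1],np.degrees(rr[2])],4))
E
```

```text
blue handle [0.603 0.352 0.079 0.018 1.517]
yellow handle [0.698 0.154 0.077 0.016 1.872]
big handle [0.754 0.402 0.109 0.019 2.972]
chuck [0.549 0.113 2.062 0.065 0.052 0.045]
chuck [0.586 0.231 1.857 0.065 0.054 0.047]
blue [0.603 0.351 1.424 0.066 0.109 0.057]
chuck [0.66  0.046 3.124 0.094 0.046 0.033]
yellow [0.698 0.154 1.86  0.065 0.109 0.057]
tin [0.678 0.248 2.753 0.037 0.042 0.041]
big [0.751 0.404 2.953 0.089 0.148 0.074]
front [ 5.67200e-01 -4.36000e-02  3.00200e-01  1.31000e-02  4.25608e+01] ztop 0.09742007345803864
handle [-0.0411 -0.0647  0.0641] 193
offcut top z 0.1331124525294307 (566, 3)
offcut [ 6.396000e-01 -8.430000e-02  4.620000e-02  4.610000e-02  1.710742e+02] uw 0.07898452963760018 0.02571557833049157
floor z 0.023145715160219904
shell front u 0.10861279065050242 side w [-0.14263241]
shell rect [ 0.8027 -0.3018  0.3125  0.1989 42.4826]
blue handle [0.604 0.351 0.08  0.015 1.449]
yellow handle [0.699 0.154 0.082 0.014 1.877]
big handle [0.754 0.403 0.11  0.021 2.959]
chuck [0.552 0.112 0.081 0.064 0.054 0.044]
chuck [0.586 0.233 0.261 0.064 0.054 0.042]
blue [0
[... 898 characters left out ...]
 0.053]
blue [0.603 0.352 1.44  0.066 0.112 0.057]
chuck [0.659 0.047 3.137 0.095 0.05  0.034]
yellow [0.698 0.154 1.862 0.066 0.112 0.057]
tin [0.678 0.249 1.322 0.038 0.044 0.043]
big [0.751 0.404 2.952 0.089 0.148 0.075]
chuck [0.808 0.058 1.132 0.097 0.05  0.016]
front [ 5.67200e-01 -4.36000e-02  3.00300e-01  1.85000e-02  4.28145e+01] ztop 0.09554236179183571
handle [-0.0423 -0.0645  0.0664] 459
offcut top z 0.13298178846548153 (1254, 3)
offcut [ 6.40400e-01 -8.58000e-02  4.89000e-02  4.77000e-02  8.00671e+01] uw 0.08067469547621818 0.024996998897685394
floor z 0.023305043429790562
shell front u 0.07631571769069401 side w [-0.14294493]
shell rect [ 0.8036 -0.3014  0.3133  0.1995 42.8208]
```

```bash
cat >> h.py <<'E'
YD=np.radians(42.7); EX=np.array([np.sin(YD),-np.cos(YD)]); EY=np.array([np.cos(YD),np.sin(YD)]); D0=np.array([.5723,-.0491])
def dr(x,y): return D0+x*EX+y*EY
def Rd(a): 
    c,s=np.cos(a),np.sin(a); return np.array([[-s,c,0],[c,s,0],[0,0,-1.]])
def best(p,a):
    """of the two equal grasps, the one with the smaller last joint"""
    return Rd(min((a,a+np.pi),key=lambda b:(lambda q:9 if q is None else abs(q[5]))(inverse_kinematics(p,Rd(b)))))
ZT=.28
def up(z=ZT): p=np.array(read_eef_pos()); movel([p[0],p[1],z],v=.2)
def pick(x,y,a,z,f=35,zt=ZT):
    gripper_open(); R=best([x,y,zt],a); move_pose([x,y,zt],R); movel([x,y,z+.05],v=.25); movel([x,y,z],v=.08)
    grasp(f); g=read_finger_gap(); print('gap',round(g,4),'grip',round(read_grip_force(),1)); up(zt); print('after lift',round(read_finger_gap(),4),'t',read_t()); return g
def place(x,y,a,z,zt=ZT):
    R=best([x,y,zt],a); move_pose([x,y,zt],R); movel([x,y,z+.04],v=.25)
    print('touch',movel([x,y,z],v=.04,until_force=8),np.round(read_eef_pos(),4)); gripper_open(); movel([x,y,z+.05],v=.1); up(zt)
E
python3 - <<'E'
from h import *
# how far out is the drawer?
for n in('scene','side'):
    s=np.load(f'/tmp/{n}0.npz'); P=s['P'][s['m']]; d=P[:,:2]-D0; u,w=d@EX,d@EY
    for lo,hi in((-.13,-.06),(.07,.13)):
        k=(w>lo)&(w<hi)&(u>.05)&(u<.4)&(abs(P[:,2]-.105)<.003); print(n,'shell top u',np.round(np.percentile(u[k],[1,3,99]),4),k.sum())
R=best([.64,-.086,.3],np.radians(81.5)); print(inverse_kinematics([.64,-.086,.3],R))
pick(.6405,-.0857,np.radians(81.5),.022+.071,45,.30)
place(.402,.411,np.radians(85),.005+.071+.001,.25)
print(read_t())
E
```

```text
scene shell top u [0.1766 0.1794 0.3947] 779
scene shell top u [0.1768 0.1799 0.392 ] 981
side shell top u [0.1766 0.1795 0.3921] 739
side shell top u [0.1762 0.1781 0.3918] 751
[-2.26001860e-01  4.42722901e-01  1.10215798e+00 -4.44089210e-16
  1.59671177e+00  1.49314745e+00]
gap 0.0441 grip 44.8
after lift 0.0443 t 6.875
touch False [0.4022 0.4111 0.0772]
13.025
```

The offcut was released in the tray. The drawer is only about 0.177 m out, so I'll hook the handle and pull it to the stop for more room, then look again.

Run:
```python
from h import *
hb=np.array([.5672,-.0436])-.0425*EX       # bar
a=np.arctan2(EX[1],EX[0]); p=hb-.032*EX
R=best([*p,.2],a); move_pose([*p,.2],R); print('down',movel([*p,.051],v=.1,until_force=8))
f=read_wrist_force(); e=p-.034*EX; print('stop',movel([*e,.051],v=.04,until_force=12),np.round((np.array(read_eef_pos())[:2]-p)@EX,4),np.round(read_wrist_force()-np.array(f),1))
q=np.array(read_eef_pos())[:2]+.006*EX; movel([*q,.051],v=.05); up(.2)
move_pose([.45,.15,.35],best([.45,.15,.35],a))   # out of the way
S=[]
for n in('scene','side'):
    c=cloud(n); S.append(c); save(c[0],n+'1.png'); P=c[1][c[2]]; d=P[:,:2]-D0; u,w=d@EX,d@EY
    k=(abs(w)<.13)&(abs(w)>.06)&(u>.1)&(u<.25)&(abs(P[:,2]-.105)<.003); print(n,'shell u',np.round(np.percentile(u[k],[1,3]),4))
    k=(abs(w)<.13)&(u>-.06)&(u<.03)&(abs(P[:,2]-.092)<.005); print('front u',np.round(np.percentile(u[k],[3,97]),4))
for o in locate(S): print(o[0],np.round([*o[1:5],*o[5]],3))
print(read_t())
```

```text
down False
stop False -0.0337 [0.6 1.  0. ]
scene shell u [0.1757 0.1773]
front u [-0.0153 -0.0008]
side shell u [0.1761 0.1774]
front u [-0.0145  0.0012]
blue handle [0.604 0.352 0.08  0.02  1.517]
yellow handle [0.655 0.145 0.083 0.017 1.862]
big handle [0.754 0.402 0.11  0.023 2.947]
chuck [0.55  0.112 2.573 0.066 0.055 0.052]
chuck [0.586 0.232 2.568 0.065 0.056 0.054]
blue [0.603 0.352 1.443 0.066 0.111 0.059]
yellow [0.656 0.145 1.878 0.065 0.114 0.056]
chuck [0.658 0.047 0.01  0.095 0.052 0.034]
tin [0.678 0.249 1.43  0.038 0.045 0.043]
big [0.752 0.404 2.96  0.088 0.148 0.076]
chuck [0.807 0.058 1.172 0.097 0.051 0.015]
19.2917
```

View pics/scene1.png

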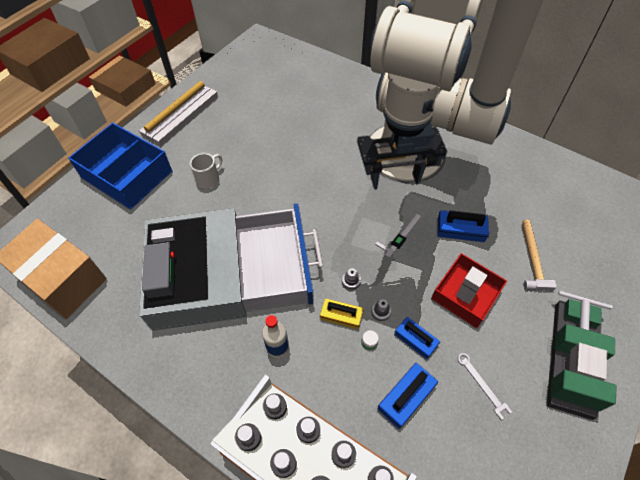

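The yellow case was knocked to (0.656,0.145), now at px (342,313). The offcut stands in the tray at (470,287). The drawer didn't move, but a layout with the chucks in the middle column and a case on each side fits as it is. I'll re-measure before each pick.

```bash
cat >> h.py <<'E'
def look():
    move_pose([.45,.15,.35],best([.45,.15,.35],np.arctan2(EX[1],EX[0])))
    o=[k for k in locate([cloud('scene'),cloud('side')]) if .05<k[4]<.075]
    for k in o: print(k[0],np.round([*k[1:5],*k[5]],3))
    return o
E
python3 - <<'E'
from h import *
def near(o,k,p): return min((c for c in o if c[0]==k),key=lambda c:np.hypot(c[1]-p[0],c[2]-p[1]))
o=look(); c=near(o,'chuck',(.55,.112))
g=pick(c[1],c[2],np.radians(107),.038)
if g<.02: raise SystemExit('missed')
place(*dr(.135,0),YD,.022+.038+.001)
o=look(); c=near(o,'chuck',(.586,.232))
g=pick(c[1],c[2],np.radians(130),.038)
if g<.02: raise SystemExit('missed')
place(*dr(.035,0),YD,.022+.038+.001)
look(); print(read_t())
c=cloud('side'); save(c[0],'side2.png')
E
```

```text
blue handle [0.603 0.352 0.08  0.019 1.491]
yellow handle [0.656 0.145 0.083 0.016 1.866]
big handle [0.754 0.403 0.109 0.022 2.976]
chuck [0.55  0.112 2.514 0.066 0.054 0.053]
chuck [0.586 0.232 2.546 0.065 0.056 0.052]
blue [0.604 0.352 1.437 0.066 0.111 0.056]
yellow [0.655 0.146 1.898 0.066 0.112 0.057]
gap 0.0002 grip 0.0
after lift 0.0006 t 24.85missed
```

Run:
```python
from h import *
print(read_eef_pos(),np.round(read_eef_rot(),3).tolist(),read_q(),read_finger_gap())
a,P,m=cloud('wrist'); b,_,_=cloud('scene')
save(np.hstack([a[::1,::1][:, :400],b[150:390,200:600].repeat(2,0)[:480]])[:, :800],'miss.png')
```

```text
[0.54960303 0.11206868 0.27899924] [[0.956, 0.292, -0.002], [0.292, -0.956, -0.0], [-0.002, -0.0, -1.0]] [9.46910590e-02 3.20180787e-01 1.35175434e+00 4.85719658e-06
 1.47128269e+00 1.36883158e+00] 0.0005581389939246403
```

View pics/miss.png

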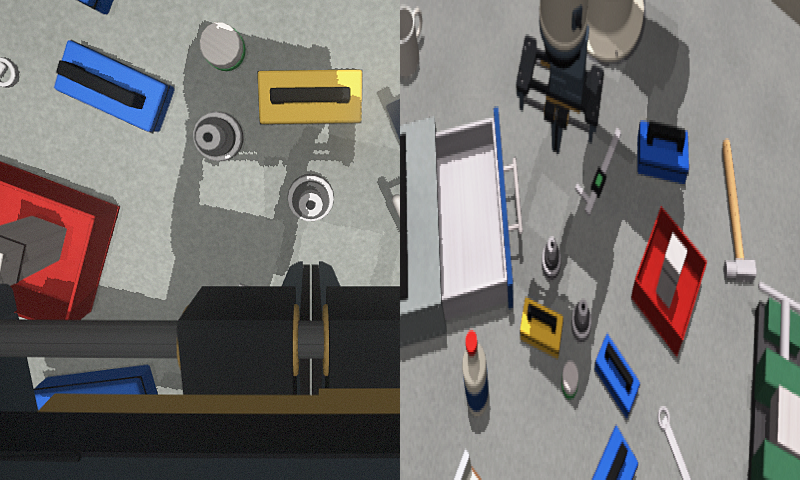

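In the wrist view (left), the chuck at (310,198) is untouched and lies beyond the fingers. I'll compare the wrist cloud against the scene cameras.

Run:
```python
from h import *
c=cloud('wrist'); P,m=c[1],c[2]
print('bench z wrist',np.median(P[60:200,200:250,2]))
for o in locate([c]): print(o[0],np.round([*o[1:5],*o[5]],3))
s=cloud('scene')
# gripper seen by scene camera: lowest points near the TCP
for nm,s in(('scene',s),('side',cloud('side'))):
    Q=s[1][s[2]]; p=np.array(read_eef_pos()); k=(np.hypot(*(Q[:,:2]-p[:2]).T)<.12)&(Q[:,2]>.2)&(Q[:,2]<.33)
    q=Q[k]; z=np.percentile(q[:,2],2) if len(q) else None; print(nm,k.sum(),z, q[q[:,2]<z+.015].mean(0) if len(q) else None, 'TCP',p)
```

```text
bench z wrist 0.00027984995106278276
blue handle [0.602 0.35  0.08  0.015 1.435]
yellow handle [0.654 0.142 0.08  0.014 1.872]
chuck [0.549 0.11  1.855 0.064 0.054 0.053]
chuck [0.584 0.23  1.795 0.064 0.054 0.053]
blue [0.602 0.349 1.435 0.064 0.11  0.055]
yellow [0.654 0.143 1.879 0.064 0.11  0.054]
chuck [0.659 0.045 0.001 0.093 0.046 0.03 ]
tin [0.676 0.247 0.573 0.036 0.042 0.042]
tin [0.676 0.383 2.087 0.044 0.024 0.012]
scene 31 0.31520305116272834 [0.56433806 0.1167836  0.3239677 ] TCP [0.54992985 0.11209662 0.27946548]
side 99 0.3153022699934937 [0.55099291 0.11934743 0.32350072] TCP [0.54992985 0.11209662 0.27946548]
```

Positions agree in xy, but the fingertips seem to end about 35 mm above the reported TCP, which would explain both misses. I'll check with a soft touch on bare bench.

Run:
```python
from h import *
import plant
print('hold',hold_point_z() if callable(hold_point_z) else hold_point_z)
move_pose([.47,.22,.12],np.array(best([.47,.22,.12],1.87)))
s=cloud('side'); save(s[0][220:460,200:520].repeat(2,0).repeat(2,1),'tip.png')
for n in('scene','side'):
    Q=(s if n=='side' else cloud(n)); Q=Q[1][Q[2]]; p=np.array(read_eef_pos()); k=(np.hypot(*(Q[:,:2]-p[:2]).T)<.05)&(Q[:,2]>.06)&(Q[:,2]<.3); print(n,k.sum(),np.round(np.percentile(Q[k,2],[0,1,5]),4),p)
print(movel([.47,.22,.003],v=.03,until_force=4),read_eef_pos(),read_wrist_force()); up(.12)
```

```text
hold 0.0188
scene 717 [0.154  0.1622 0.1807] [0.47017411 0.21997478 0.12011552]
side 1215 [0.2028 0.2385 0.2436] [0.47017411 0.21997478 0.12011552]
False [0.47000781 0.22000842 0.0030398 ] [-0.40181889  0.32380808  0.36952423]
```

View pics/tip.png

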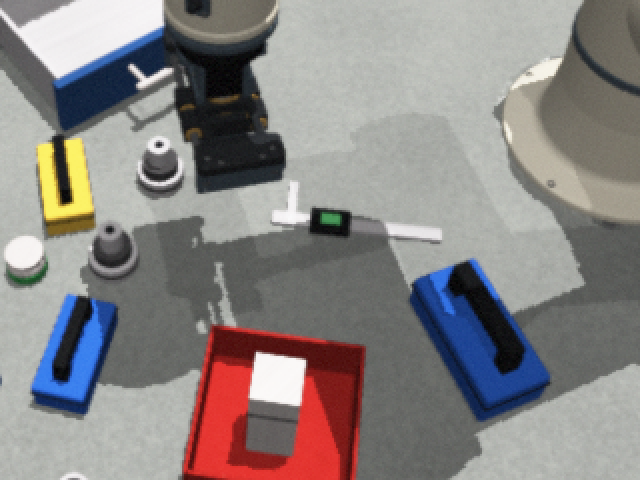

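The side view shows the closed fingertips well above where the TCP reports them. I'll measure the offset by touching the bench, closed and open.

Run:
```python
from h import *
print(np.round(read_wrist_force(),1))
movel([.47,.22,.01],v=.15); print('closed',movel([.47,.22,-.045],v=.02,until_force=4),read_eef_pos(),np.round(read_wrist_force(),1)); up(.06)
gripper_open(); movel([.47,.22,.01],v=.15); print('open',movel([.47,.22,-.045],v=.02,until_force=4),read_eef_pos(),np.round(read_wrist_force(),1)); up(.12)
print(read_t())
```

```text
[-0.4  0.1  0. ]
closed True [ 0.47002522  0.21999396 -0.03504516] [-1.8 -0.6 11.8]
open True [ 0.47000098  0.22002487 -0.03503604] [-1.3  0.4 11.1]
40.8333
```

The fingertips are 35 mm above the reported TCP, consistently open and closed. I'll correct the z commands by that and continue.

```bash
sed -i 's/^ZT=.28/ZT=.25; DZ=.0345/' h.py
cat > run1.py <<'E'
from h import *
def near(o,k,p): return min((c for c in o if c[0]==k),key=lambda c:np.hypot(c[1]-p[0],c[2]-p[1]))
o=look(); c=near(o,'chuck',(.55,.112))
g=pick(c[1]-.001,c[2]-.001,np.radians(107),.039-DZ)
if g<.02: raise SystemExit('missed')
place(*dr(.135,0),YD,.022+.039+.0015-DZ)
o=look(); c=near(o,'chuck',(.586,.232))
g=pick(c[1]-.001,c[2]-.001,np.radians(130),.039-DZ)
if g<.02: raise SystemExit('missed')
place(*dr(.035,0),YD,.022+.039+.0015-DZ)
look(); print(read_t())
c=cloud('side'); save(c[0],'side2.png')
E
python3 run1.py
```

```text
blue handle [0.604 0.351 0.079 0.02  1.516]
yellow handle [0.655 0.146 0.082 0.016 1.866]
big handle [0.754 0.402 0.109 0.022 2.945]
chuck [0.55  0.112 0.122 0.066 0.054 0.052]
chuck [0.586 0.233 2.438 0.065 0.055 0.053]
blue [0.603 0.352 1.445 0.066 0.111 0.058]
yellow [0.655 0.146 1.875 0.065 0.112 0.056]
gap 0.0248 grip 35.0
after lift 0.0252 t 48.175
touch False [ 0.6641 -0.1484  0.0283]
blue handle [0.604 0.352 0.079 0.02  1.522]
yellow handle [0.654 0.146 0.081 0.016 1.882]
big handle [0.755 0.404 0.108 0.023 2.995]
chuck [0.586 0.232 2.218 0.065 0.056 0.053]
blue [0.604 0.352 1.436 0.066 0.111 0.058]
yellow [0.655 0.146 1.875 0.065 0.112 0.056]
gap 0.0251 grip 35.0
after lift 0.0251 t 62.1667
touch False [ 0.5962 -0.0749  0.0283]
blue handle [0.604 0.352 0.08  0.019 1.465]
yellow handle [0.655 0.145 0.083 0.017 1.858]
big handle [0.755 0.402 0.111 0.023 2.955]
blue [0.603 0.352 1.437 0.066 0.111 0.059]
yellow [0.655 0.146 1.882 0.065 0.111 0.057]
70.75
```

View pics/side2.png

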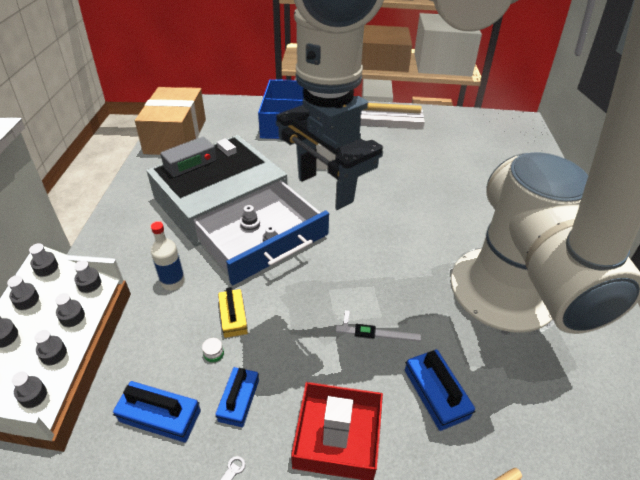

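The chucks stand in the drawer at (250,216) and (270,237). Next, the two cases.

```bash
cat > run2.py <<'E'
from h import *
for k,y in(('yellow',.066),('blue',-.066)):
    c=next(c for c in look() if c[0]==k)
    g=pick(c[1]-.001,c[2]-.001,c[3]+np.pi/2,.039-DZ)
    if not .008<g<.02: raise SystemExit('missed')
    place(*dr(.085,y),YD,.022+.039+.0015-DZ)
look(); print(read_t())
for n in('scene','side'):
    c=cloud(n); P=c[1][c[2]]; d=P[:,:2]-D0; u,w=d@EX,d@EY
    for lab,lo,hi in(('tops',.077,.093),('box',.05,.062)):
        k=(u>.008)&(u<.17)&(abs(w)<.125)&(P[:,2]>lo)&(P[:,2]<hi)
        for nm,s in(('+y',w>.045),('mid back',(abs(w)<.03)&(u>.085)),('mid front',(abs(w)<.03)&(u<.085)),('-y',w<-.045)):
            q=k&s; print(n,lab,nm,q.sum(),np.round([u[q].min(),u[q].max(),w[q].min(),w[q].max(),P[q,2].max()],3) if q.any() else '')
    save(c[0],n+'3.png')
E
python3 run2.py
```

```text
blue handle [0.604 0.352 0.08  0.021 1.538]
yellow handle [0.655 0.146 0.083 0.015 1.886]
big handle [0.755 0.404 0.11  0.023 2.991]
blue [0.604 0.352 1.451 0.066 0.111 0.057]
yellow [0.656 0.146 1.852 0.065 0.115 0.057]
gap 0.0137 grip 35.0
after lift 0.0138 t 76.7333
touch False [ 0.6786 -0.0669  0.0283]
blue handle [0.603 0.352 0.081 0.018 1.497]
big handle [0.754 0.404 0.11  0.022 2.989]
blue [0.603 0.352 1.424 0.065 0.11  0.059]
gap 0.0139 grip 35.0
after lift 0.0139 t 89.8833
touch False [ 0.5816 -0.1564  0.0283]
big handle [0.754 0.404 0.109 0.022 2.986]
98.65
scene tops +y 159 [0.045 0.124 0.058 0.077 0.092]
scene tops mid back 67 [ 0.123  0.148 -0.012  0.014  0.089]
scene tops mid front 67 [ 0.022  0.046 -0.016  0.013  0.089]
scene tops -y 140 [ 0.044  0.124 -0.074 -0.056  0.09 ]
scene box +y 438 [0.03  0.14  0.045 0.096 0.062]
scene box mid back 88 [ 0.114  0.159 -0.015  0.023  0.062]
scene box mid front 83 [ 0.015  0.054 -0.012  0.024  0.062]
scene box -y 299 [ 0.028  0.139 -0.094 -0.045  0.062]
side tops +y 147 [0.045 0.125 0.059 0.077 0.089]
side tops mid back 70 [ 0.124  0.15  -0.01   0.017  0.09 ]
side tops mid front 75 [ 0.023  0.051 -0.01   0.015  0.089]
side tops -y 140 [ 0.043  0.126 -0.072 -0.056  0.09 ]
side box +y 395 [0.032 0.142 0.045 0.096 0.062]
side box mid back 104 [ 0.114  0.157 -0.02   0.023  0.062]
side box mid front 37 [ 0.032  0.058 -0.019  0.022  0.061]
side box -y 255 [ 0.033  0.146 -0.091 -0.045  0.062]
```

View pics/scene3.png

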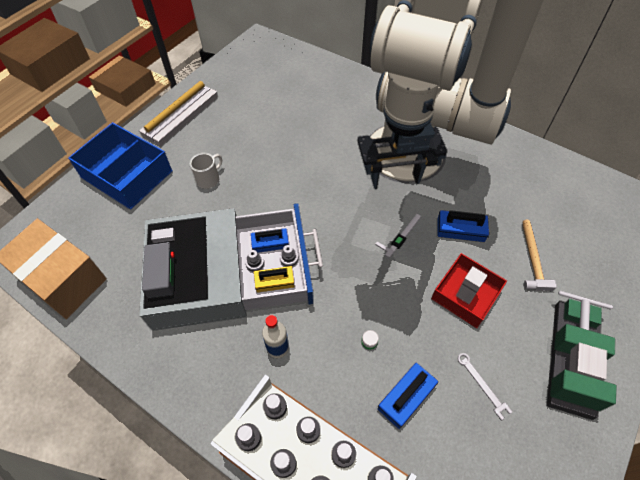

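All four stand in the drawer, with tops level at about 0.089 and boxes at about 0.060. Tin and mug are untouched. Now I'll shut the drawer by pushing the handle bar with closed fingers.

```bash
cat > run3.py <<'E'
from h import *
z=.047-DZ; s=dr(-.05-.052,0); grasp(10)
R=best([*s,.2],YD); move_pose([*s,.2],R); movel([*s,z],v=.15)
e=dr(-.05-.0215+.195,0)
for i in range(4):
    t=movel([*e,z],v=.05,until_force=14); u=(np.array(read_eef_pos())[:2]-D0)@EX
    print(t,'u',round(u,4),np.round(read_wrist_force(),1),read_t())
    if not t or u>.095: break
p=(np.array(read_eef_pos())[:2]-.03*EX); movel([*p,z],v=.08); up(.25); gripper_open()
move_pose([.45,.15,.35],best([.45,.15,.35],YD+np.pi/2))
for n in('scene','side'):
    c=cloud(n); P=c[1][c[2]]; d=P[:,:2]-D0; u,w=d@EX,d@EY
    k=(abs(w)<.13)&(u>-.03)&(u<.3)&(abs(P[:,2]-.094)<.005); print(n,'front top u',np.round(np.percentile(u[k],[1,50,99]),4))
    k=(abs(w)<.13)&(u>.1)&(u<.25)&(abs(P[:,2]-.105)<.003); print('shell u',np.round(np.percentile(u[k],[1,3]),4))
    save(c[0],n+'4.png')
E
python3 run3.py
```

```text
True u 0.1021 [-0.5  1.4  2.4] 106.725
scene front top u [0.1602 0.168  0.176 ]
shell u [0.1758 0.1774]
side front top u [0.1589 0.17   0.1815]
shell u [0.1756 0.1771]
```

View pics/side4.png

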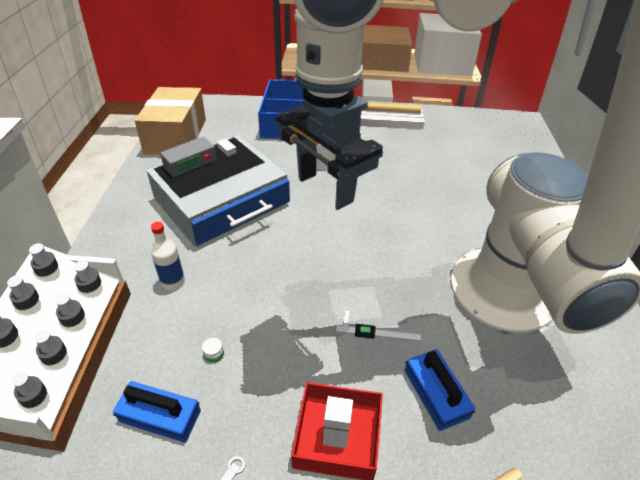

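The drawer looks shut, with the front's inner face at about 0.1755 and the shell at 0.176. I'll confirm with a firmer nudge, then hand in.

Run:
```python
from h import *
z=.047-DZ; s=dr(.07,0); grasp(10)
R=best([*s,.2],YD); move_pose([*s,.2],R); movel([*s,z],v=.15)
t=movel([*dr(.125,0),z],v=.03,until_force=22); print(t,(np.array(read_eef_pos())[:2]-D0)@EX,np.round(read_wrist_force(),1))
movel([*dr(.07,0),z],v=.08); up(.25); move_pose([.45,.15,.35],best([.45,.15,.35],YD+np.pi/2)); dwell(.5)
c=cloud('scene'); P=c[1][c[2]]; d=P[:,:2]-D0; u,w=d@EX,d@EY
k=(abs(w)<.13)&(u>.1)&(u<.3)&(abs(P[:,2]-.094)<.005); print('front u',np.round(np.percentile(u[k],[1,50,99]),4))
if t: print(job_done(),read_t())
```

```text
True 0.10208273768797421 [-1.3  2.2  2.9]
front u [0.1604 0.1683 0.2279]
the job is handed in; nothing more can be done
the job is handed in; nothing more can be done
```

The job is handed in: the offcut stands in the scrap tray, both chucks and the blue and yellow cases are upright in the shut drawer (no loose mills were present), the tin and mug were not touched, and I have not seen the judge's result.

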